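Prime the multichannel pump: release the transport lock and hold the third click

ROBOT

A 6-joint arm with a two-finger parallel gripper is mounted at the origin on the work surface. World frame = base frame: x ahead of the robot, y to its left, z up, the work surface at z = 0. Lengths are in mm, angles in rad, forces in N, time in s.
With the tool pointing down it reaches from about 350 to 975 mm from the base axis. Payload 7.1 kg.
Tool frame: the origin (TCP) lies on the front face of the gripper's body, between the roots of the fingers; the fingertips stand 80 mm ahead of it and the grasp point (between the pads) lies 61 mm ahead of it (env.tips_ahead is the distance from the TCP to the fingertips, in mm); z points along the fingers, y is the direction in which the jaws open and shut (so a half turn about z gives the same grasp; the last joint's range is limited). The gripper opens to 88 mm and grips with 3 to 60 N. Pads are 20 mm wide; open, the fingers measure 115 mm over their backs; the gripper's body (75 mm by 178 mm) begins 61 mm behind the grasp point.
Start: joints at [1.312, 0.423, 1.63, -0, 1.089, -0.019], TCP at [148.412, 607.107, 302.675] pointing down, gripper open.
Joint ranges: [-3, 3], [-0.9, 2.11], [0.09, 2.58], [-1.31, 4.45], [0.11, 2.69], [-2.54, 2.54]. Speed limits (rad/s): [2.39, 2.39, 3.01, 3.14, 3.14, 3.14].

INTERFACE

Orientations are given as a unit quaternion [x, y, z, w].
In Python, from station import env, set_gripper, viewer, workorder gives the robot as it stands. Calls block until the motion is done:
- env.reach(position, orientation): joint-space move of the TCP to a pose.
- env.move_l(position, rot=None, rate=150, f_stop=None): straight line of the TCP; rot=None keeps the orientation; rate is the mean speed in mm/s. With f_stop (N) it stops when the force on the tool has changed by that much, and returns True; else False.
- env.move_joints(angles): joint-space move.
- set_gripper(opening): finger opening in mm; the grip force is fixed at half the most; returns when the fingers have stopped.
- env.hold(seconds).
- env.ik(position, orientation): joint angles nearest the present ones, or None.
- env.read_state(): the state.
- viewer.camera(name): name is "side" or "top" or "wrist"; returns the picture (400x640x3 uint8, blue, green, red); there is no depth.
- viewer.camera_params(name): a dict with "fx", "fy", "cx", "cy" (pixels), "dist" ([k1, k2, p1, p2, k3] as OpenCV has them; the pictures are not rectified), "pose" (4x4, takes a point from camera to world coordinates); the wrist camera has in their place "tool_from_camera" (4x4, takes a point from camera to tool coordinates, whose origin is the TCP and whose axes are the flange's). Camera axes: x right, y up, looking along -z (the intrinsics and any distortion apply to the point x, -y, -z); pixel columns grow to the right and rows downward; lengths in mm; the calibration is good to about 2 mm. A picture is of the moment at which its call begins: read the wrist's pose just before it. camera_params takes no time and is no camera call.
A pose or a line that the arm cannot do raises env.IKError and nothing moves.
- workorder.sign_off(): hands the job in, once; it reports no verdict.
The state is a dict: "time_s": time; "qpos": joint angles; "dq": joint speeds; "tau": joint torques, N m; "tool_pos": TCP position; "orientation": TCP orientation; "force": force on the tool from outside, world axes, zero at the start; "wrist_torque": the same for the moment, N m; "width": finger opening in mm.
Only numpy, scipy, OpenCV 4.12 (cv2) and the standard library are available. Lean on these libraries where they do the work, as an engineer would, in place of code of your own. Each camera call takes 0.05 s, during which the arm holds its last target. There are 200 camera calls.

TASK

Get the pump on the bench to prime its lines: slide the orange transport lock grip away from the white knob, fully to its end stop, then grip the knob and turn it clockwise (seen from above) exactly three clicks, never past the third. The knob springs back if released, so keep gripping it there: finish while still holding the knob at the third click, with the lock still fully open. Leave the two small bottles and the purple collar where they are.

Things in the scene. Friction and masses are not known exactly. Their poses are not given: they have to be found in the camera images.
- pump: Pump fixed to the bench: pale grey housing, blue panel on top 50 mm above the bench; black cassette block (y -192 to -98 mm, top 85 mm above the bench). Origin on the bench under the knob's axis, z up. Housing spans x -110 to +110, y -200 to +160 mm. The lock slides along its +y. At yaw 0 (varies within 0.35 rad either way) its axes are the world's.
- third_dot (a point): Yellow dot on the panel, 8 mm wide, 46 mm from the knob's axis: the pointer's place at the third click. Smaller white dots at the same radius mark off (pump's -x side) and the other clicks.
- lock (a joint): Slide of the transport lock in m: 0 = fully locked (knob side), 0.040 = end stop, fully open. Starts between 0 and 0.006. Friction about 1.5 N; stays where it is left. Until it is about 0.02 open its steel tongue blocks the steel tooth on the knob's skirt, so the knob cannot turn.
- lock_top (a point): Centre of the top face of the orange lock grip, 90 mm above the bench. The grip is a block 28 mm (pump x) x 20 mm (pump y) x 38 mm high on the panel; at joint value v it stands at x = 0, y = 75 mm + v in the pump's frame. A low steel tongue (8 mm wide, top 11 mm above the panel) reaches 39 mm from the block towards the knob.
- prime_knob (a joint): Knob angle in rad, growing clockwise seen from above: 0 = off (start, a stop). Clicks every 0.393 (22.5 deg): third at 1.178; a fourth and fifth follow. A return spring (0.04 N m at off, 0.05 at the third) beats the click notches (+-0.035 N m): resistance rises after each notch to about 0.09 N m, then drops into the next. It springs back to off if released.
- knob_grip: White bar grip of the knob, 48 (its x) x 14 (its y) x 34 mm high, on a round skirt of radius 26 mm. Origin on the knob's axis at the bar's underside, 64 mm above the bench; bar top at 98 mm. z up; axes agree with the pump's at off and turn with the knob. A black pointer line marks its -x end: at off it points to the pump's -x, then turns towards the pump's +y.
- vial_a: Small glass bottle with purple cap, 46 mm diameter, 85 mm high, loose on the bench beside the pump's +y end; leave alone. Origin at the centre of its underside.
- vial_b: Another such bottle, 46 mm diameter, 85 mm high, loose on the bench on the far (+x) side of the pump; leave alone. Origin at the centre of its underside.
- collar: Purple plastic ring, 40 mm outside diameter, 14 mm high, loose on the bench near the pump; leave alone. Origin at the centre of its underside.

How it is judged (in metres and radians):
On the way, in this order (a step that is already met when the one before it is completed fails the run):
1. the transport lock is slid to its end stop while the knob is still at off (value of joint lock above 0.037 m and value of joint prime_knob below 0.2 rad), for 0.2 s.
2. the knob is gripped at its third click (value of joint prime_knob between 1.04 and 1.32 rad and value of joint lock above 0.037 m and contact force between the fingers and knob_grip above 1 N), for 0.3 s.
At the end, for the whole second after the job is handed in: The knob is held at the third click (joint 1.178 rad, within 0.14 rad) with the fingers pressing on its grip (more than 1 N), and the lock is within 3 mm of its open end stop; held through the last second (all of step 2); the arm keeps its last pose, push and grip.
It fails at once if the knob is turned past the third click (value of joint prime_knob above 1.4 rad).
It fails at once if the bystander vial_a is displaced by more than 20 mm or tipped (distance of vial_a from where it was at the start of the episode above 0.02 m or angle between vial_a's own z axis and vertical above 0.5 rad).
It fails at once if the bystander vial_b is displaced by more than 20 mm or tipped (distance of vial_b from where it was at the start of the episode above 0.02 m or angle between vial_b's own z axis and vertical above 0.5 rad).
It fails at once if the bystander collar is displaced by more than 20 mm or tipped (distance of collar from where it was at the start of the episode above 0.02 m or angle between collar's own z axis and vertical above 0.5 rad).
It also fails if it takes over 51 s, if anything falls off the work surface, if the arm or the gripper's body presses on something with over 40 N, if the wrist force passes 120 N, or if a joint passes its speed limit or range.

## Working session

There is one attempt and no reset: what is moved stays moved. The work goes in short steps, each a Python script; the robot and the scene stay as the last script left them, time stands still between calls to the robot, and variables do not carry over. Pictures are saved under pics/ and viewed, about 8 in all and at most 12, crops included, and the job is handed in when it is done.

```bash
ls; mkdir -p pics; python3 - <<'E'
from station import env, set_gripper, viewer, workorder
import cv2, numpy as np
s=env.read_state(); print(s['time_s'],s['tool_pos'],s['orientation'],s['width'])
for n in ("top","side","wrist"):
    cv2.imwrite(f"pics/{n}0.png",viewer.camera(n)); p=viewer.camera_params(n); print(n,{k:np.round(v,3).tolist() for k,v in p.items()})
E
```

```text
pics
0.0 [148.29548104 606.70393974 301.87519861] [ 1.19606079e-01  9.92821107e-01 -7.88754614e-04 -1.11865468e-04] 88.13189930535407
top {'fx': 420.258, 'fy': 420.258, 'cx': 316.653, 'cy': 200.407, 'dist': [-0.027, 0.0, 0.0, 0.0, 0.0], 'pose': [[-0.007, 0.999, -0.05, 570.53], [-1.0, -0.008, -0.007, 40.025], [-0.007, 0.05, 0.999, 940.181], [0.0, 0.0, 0.0, 1.0]]}
side {'fx': 418.14, 'fy': 418.14, 'cx': 318.18, 'cy': 199.691, 'dist': [-0.072, 0.0, 0.0, 0.0, 0.0], 'pose': [[-0.762, 0.443, -0.472, 285.649], [-0.648, -0.499, 0.576, 475.196], [0.019, 0.744, 0.667, 590.599], [0.0, 0.0, 0.0, 1.0]]}
wrist {'fx': 290.133, 'fy': 290.133, 'cx': 319.189, 'cy': 199.286, 'dist': [-0.046, 0.0, 0.0, 0.0, 0.0], 'tool_from_camera': [[0.001, 0.969, 0.247, 67.168], [1.0, -0.001, -0.0, -0.011], [-0.0, 0.247, -0.969, -81.963], [0.0, 0.0, 0.0, 1.0]]}
```

View pics/top0.png

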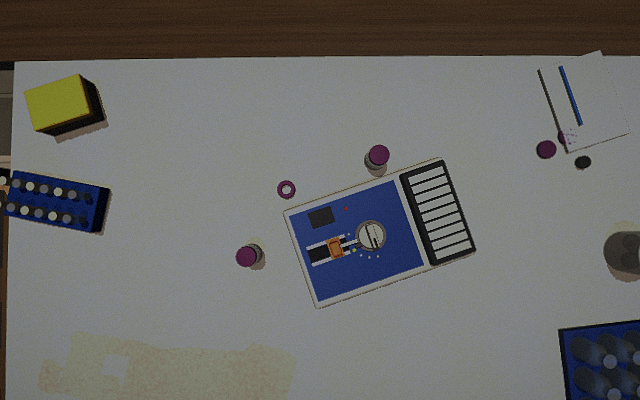

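View pics/wrist0.png

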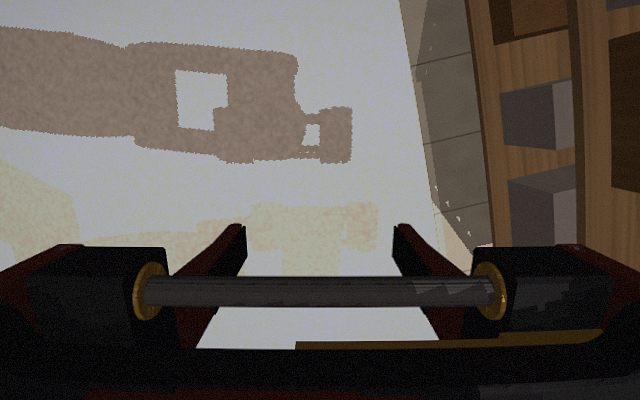

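The top view shows the pump, with the knob near (370,236), the orange lock near (335,248), the third-click dots below the knob, bottles at (378,155) and (247,257), and the collar at (286,189). The wrist camera sees only bench. I'll get a rough estimate from the top view, then look from the wrist above the pump.

```bash
cat > h.py <<'E'
import cv2, numpy as np
from scipy.spatial.transform import Rotation as R
from station import env, set_gripper, viewer, workorder
def look(n):
    s=env.read_state(); im=viewer.camera(n); p=viewer.camera_params(n)
    if n=="wrist":
        T=np.eye(4); T[:3,:3]=R.from_quat(s['orientation']).as_matrix(); T[:3,3]=s['tool_pos']; p['pose']=T@np.array(p['tool_from_camera'])
    return im,p
def cast(p,uv,z):
    K=np.array([[p['fx'],0,p['cx']],[0,p['fy'],p['cy']],[0,0,1]])
    n=cv2.undistortPoints(np.array(uv,float).reshape(-1,1,2),K,np.array(p['dist'],float))[:,0]
    P=np.array(p['pose']); d=np.c_[n[:,0],-n[:,1],-np.ones(len(n))]@P[:3,:3].T
    return (P[:3,3]+d*((z-P[2,3])/d[:,2])[:,None])
def blobs(im,lo,hi,amin):
    m=cv2.inRange(cv2.cvtColor(im,cv2.COLOR_BGR2HSV),np.array(lo),np.array(hi))
    c,_=cv2.findContours(m,cv2.RETR_EXTERNAL,cv2.CHAIN_APPROX_NONE)
    return sorted([x for x in c if cv2.contourArea(x)>=amin],key=cv2.contourArea,reverse=True)
def cen(c):
    M=cv2.moments(c); return M['m10']/M['m00'],M['m01']/M['m00']
def down(jaw):  # tool z down, tool y (jaw) at world angle jaw
    y=np.array([np.cos(jaw),np.sin(jaw),0]); z=np.array([0,0,-1.]); x=np.cross(y,z)
    return R.from_matrix(np.c_[x,y,z]).as_quat()
E
python3 - <<'E'
from h import *
im=cv2.imread("pics/top0.png"); p=viewer.camera_params("top")
b=[c for c in blobs(im,(105,120,60),(125,255,255),3000) if 280<cen(c)[0]<440][0]
q=cast(p,b.reshape(-1,2),50)[:,:2].astype(np.float32); r=cv2.minAreaRect(q); print("panel",r, cv2.boxPoints(r).round().tolist())
for c in blobs(im,(5,120,90),(20,255,255),20): print("orange",cen(c),cast(p,[cen(c)],90).round(1))
for c in blobs(im,(22,90,90),(38,255,255),2): print("yellow",cen(c),cv2.contourArea(c),cast(p,[cen(c)],50).round(1))
print("knob",cast(p,[(370,236)],80), env.ik([560,-80,300],down(0.33)))
for c in blobs(im,(140,90,50),(170,255,255),20): print("purple",cen(c),cast(p,[cen(c)],85).round(),cast(p,[cen(c)],14).round())
cv2.imwrite("pics/top0c.png",cv2.resize(im[170:310,270:480],None,fx=3.8,fy=3.8,interpolation=cv2.INTER_CUBIC))
E
```

```text
panel ((530.5892944335938, -35.51556396484375), (189.2061004638672, 234.59835815429688), 18.804840087890625) [[403.0, 45.0], [479.0, -177.0], [658.0, -116.0], [582.0, 106.0]]
orange (334.67972350230417, 247.72196620583716) [[517.2  10.3  90. ]]
orange (4.527777777777778, 188.13425925925924) [[643.4 692.5  90. ]]
yellow (55.944543828264756, 101.6401311866428) 2236.0 [[835.2 613.8  50. ]]
yellow (353.5833333333333, 249.66666666666666) 6.0 [[510.4 -30.9  50. ]]
knob [[539.9012681  -62.30545302  80.        ]] [-1.62935033e-01  3.39878413e-01  1.76525936e+00 -4.44089210e-16
  1.03645488e+00 -4.92935033e-01]
purple (245.37909709338277, 256.3735312306741) [[501. 191.  85.]] [[495. 204.  14.]]
purple (379.0, 154.02631578947367) [[707. -82.  85.]] [[719. -93.  14.]]
purple (285.6427983539094, 188.8230452674897) [[637. 109.  85.]] [[643. 115.  14.]]
purple (547.0052219321149, 148.73281114012184) [[ 716. -429.   85.]] [[ 728. -468.   14.]]
```

View pics/top0c.png

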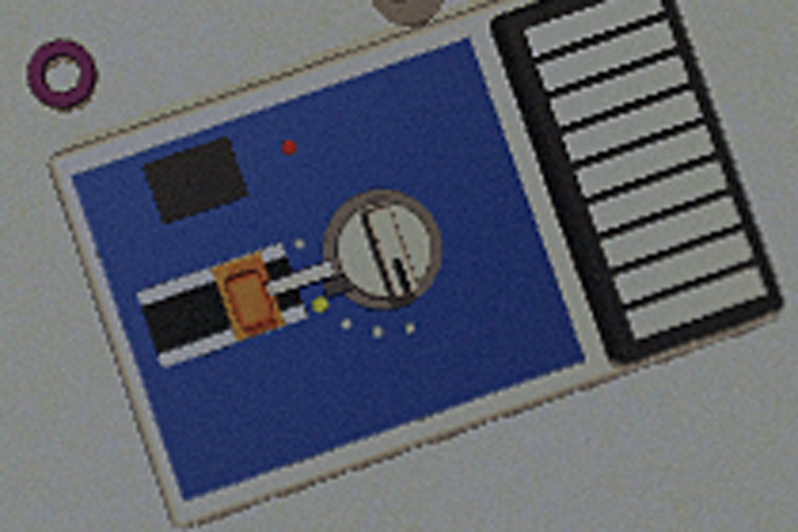

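```bash
python3 - <<'E'
from h import *
env.reach([530,-28,300],down(0.328)); env.hold(.3)
im,p=look("wrist"); cv2.imwrite("pics/w1.png",im)
np.save("pics/w1pose.npy",p['pose'])
b=blobs(im,(105,120,40),(125,255,255),3000)
for c in blobs(im,(5,120,70),(20,255,255),100): print("orange",cen(c),cv2.minAreaRect(c),cast(p,[cen(c)],90).round(1))
for c in blobs(im,(22,90,80),(38,255,255),5): print("yellow",cen(c),cv2.contourArea(c),cast(p,[cen(c)],50).round(1))
print(env.read_state()['time_s'],env.read_state()['tool_pos'])
E
```

```text
orange (623.3953095431198, 228.33806434171396) ((615.4999389648438, 217.49996948242188), (106.99998474121094, 46.99999237060547), 90.0) [[869.7  44.8  90. ]]
orange (318.0659197012138, 152.39813258636786) ((318.0, 152.5), (25.0, 36.0), 90.0) [[515.8  10.8  90. ]]
orange (501.3900343642611, 294.95360824742266) ((499.7322998046875, 292.88299560546875), (52.02997970581055, 12.48719596862793), 88.83085632324219) [[770.6 -74.7  90. ]]
orange (136.96296296296296, 294.982905982906) ((139.0, 292.5), (53.0, 12.0), 90.0) [[ 369.2 -211.8   90. ]]
yellow (303.030303030303, 183.5909090909091) 33.0 [[511.9 -32.4  50. ]]
3.1167 [530.03006236 -27.77596407 299.98934322]
```

View pics/w1.png

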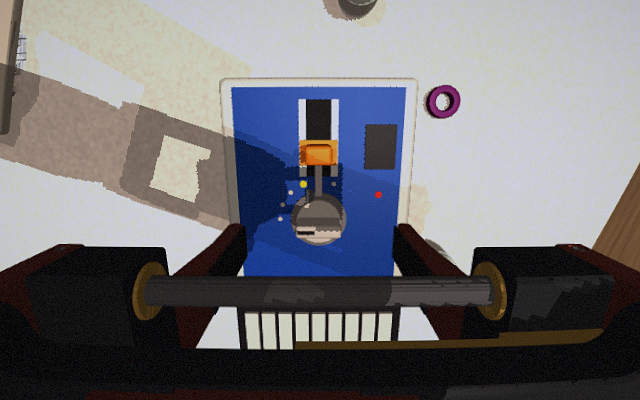

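The wrist view shows the lock at (318,152), the yellow dot at (303,184) and the knob at (318,216). Both views agree within about 2 mm. I'll grip the lock across pump x and slide it.

```bash
python3 - <<'E'
from h import *
im=cv2.imread("pics/w1.png"); p=viewer.camera_params("wrist"); p['pose']=np.load("pics/w1pose.npy")
c=max(blobs(im,(105,120,40),(125,255,255),3000),key=cv2.contourArea).reshape(-1,2)
e=c[(c[:,1]<95)&(c[:,0]>240)&(c[:,0]<400)]; q=cast(p,e,50); d=cv2.fitLine(q[:,:2].astype(np.float32),cv2.DIST_L2,0,.01,.01).ravel(); print("yaw wrist",np.arctan2(d[1],d[0]),len(e))
yaw=0.328; q=down(yaw); py=np.array([-np.sin(yaw),np.cos(yaw),0]); L=np.array([516.3,11,0])
set_gripper(60)
env.reach([*L[:2],200],q); print(env.move_l([*L[:2],146],rate=100,f_stop=15))
set_gripper(0); s=env.read_state(); print(s['time_s'],s['width'],s['force'].round(1) if hasattr(s['force'],'round') else s['force'],s['tool_pos'])
hit=env.move_l(L+py*46+[0,0,146],rate=30,f_stop=10); s=env.read_state()
print(hit,s['time_s'],s['width'],np.round(s['force'],1),s['tool_pos'],(np.array(s['tool_pos'])-L)@py)
E
```

```text
yaw wrist 0.33000198 159
False
5.5417 27.99904042329457 [-3.  -0.9  5.5] [515.80462941  10.8864648  146.17425646]
True 6.6833 28.043133943581495 [ 1.  -4.4  3.4] [503.98224668  45.50071139 146.18826285] 36.62959588056087
```

```bash
python3 - <<'E'
from h import *
yaw=0.329; py=np.array([-np.sin(yaw),np.cos(yaw),0])
a=np.array(env.read_state()['tool_pos'])
hit=env.move_l(a+py*5,rate=20,f_stop=12); s=env.read_state(); print(hit,np.round(s['force'],1),(np.array(s['tool_pos'])-a)@py)
env.hold(.2); set_gripper(60)
a=np.array(env.read_state()['tool_pos']); env.move_l([a[0],a[1],230],rate=150)
env.reach([530,-28,300],down(yaw)); env.hold(.2)
im,p=look("wrist"); cv2.imwrite("pics/w2.png",cv2.resize(im[60:290,180:480],None,fx=2.6,fy=2.6,interpolation=cv2.INTER_CUBIC))
np.save("pics/w2pose.npy",p['pose']); cv2.imwrite("pics/w2raw.png",im)
for c in blobs(im,(5,120,70),(20,255,255),100)[:4]: print("orange",cen(c),cast(p,[cen(c)],90).round(1))
for c in blobs(im,(22,90,80),(38,255,255),5): print("yellow",cen(c),cast(p,[cen(c)],50).round(1))
print(env.read_state()['time_s'])
E
```

```text
True [ 0.3 -5.9  1.9] 0.2658258187124056
orange (624.3233819331944, 231.24909357401833) [[867.4  43.5  90. ]]
orange (319.5021715526602, 119.78193992037639) [[505.   41.9  90. ]]
orange (446.0663349917081, 296.3358208955224) [[705.1 -94.3  90. ]]
orange (192.63167104111983, 294.18547681539803) [[ 430.1 -186.4   90. ]]
yellow (304.2608695652174, 185.1086956521739) [[511.9 -32.5  50. ]]
9.2333
```

View pics/w2.png

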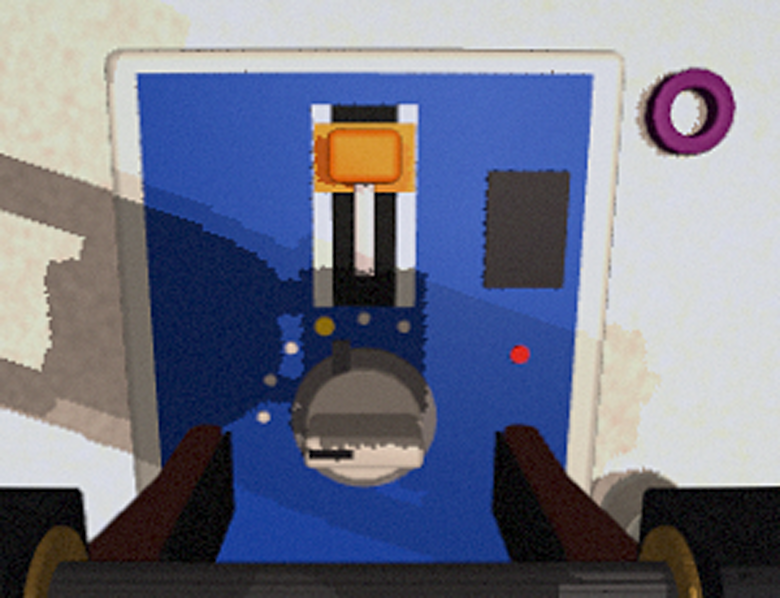

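```bash
python3 - <<'E'
from h import *
p=viewer.camera_params("wrist"); p['pose']=np.load("pics/w2pose.npy")
f=lambda u,v:[(180+u/2.6,60+v/2.6)]
print("skirt",cast(p,f(364,417.5),64)); print("bar",cast(p,f(365.5,457),98))
print("skirt L/R",cast(p,f(291,415)+f(437,415),64))
for s in (1,-1):
    for a in (0,-1.178):
        print(s,a,np.round(env.ik([542,-66.5,150],down(.329+s*np.pi/2+a)),2))
E
```

```text
skirt [[541.70190631 -63.06079967  64.        ]]
bar [[543.96079567 -67.85795387  98.        ]]
skirt L/R [[510.91241364 -72.46082319  64.        ]
 [571.733806   -51.49466858  64.        ]]
1 0 [-0.14  0.53  1.89 -0.    0.71 -2.04]
1 -1.178 [-0.14  0.53  1.89 -0.    0.71 -0.87]
-1 0 [-0.14  0.53  1.89 -0.    0.71  1.1 ]
-1 -1.178 [-0.14  0.53  1.89 -0.    0.71  2.28]
```

```bash
python3 - <<'E'
from h import *
yaw=.329; q=down(yaw+np.pi/2); A=[542,-66.5]
set_gripper(50); env.reach([*A,210],q)
print(env.move_l([*A,150],rate=100,f_stop=10))
s=env.read_state(); print(np.round(s['force'],1),np.round(s['wrist_torque'],2))
set_gripper(0); env.hold(.2)
s=env.read_state(); print(s['time_s'],s['width'],np.round(s['tool_pos'],2),np.round(s['force'],1),np.round(s['wrist_torque'],2))
E
```

```text
False
[-0.3  0.3 -0.6] [ 0.02 -0.   -0.03]
12.6917 13.636308314918526 [542.13 -66.7  150.18] [-0.6 -3.2  3.1] [-0.4   0.07 -0.02]
```

```bash
python3 - <<'E'
from h import *
yaw=.329; A=[541.9,-66.9,150]
for a in np.r_[np.arange(.1,1.15,.1),1.178]:
    env.move_l(A,down(yaw+np.pi/2-a),rate=20); env.hold(.1); s=env.read_state()
    y=R.from_quat(s['orientation']).as_matrix()[:,1]
    print(round(a,2),round(yaw+np.pi/2-np.arctan2(y[1],y[0]),3),round(s['width'],2),np.round(s['force'],1),np.round(s['wrist_torque'],3),round(s['time_s'],1))
im,p=look("wrist"); cv2.imwrite("pics/w3.png",im)
t,pt=look("top"); cv2.imwrite("pics/t3.png",cv2.resize(t[170:310,270:480],None,fx=3.8,fy=3.8)); sd,_=look("side"); cv2.imwrite("pics/s3.png",sd)
E
```

```text
0.1 0.097 13.98 [-0.1  0.2  3.5] [ 0.138 -0.054  0.049] 13.0
0.2 0.197 14.06 [0.9 1.5 5.1] [ 0.279 -0.157  0.028] 13.4
0.3 0.298 13.94 [0.1 1.4 5.6] [ 0.223 -0.155 -0.017] 13.7
0.4 0.398 13.99 [0.6 0.1 5.2] [ 0.199 -0.157  0.055] 14.1
0.5 0.498 14.11 [1.1 0.8 5.4] [ 0.211 -0.105  0.116] 14.4
0.6 0.598 13.65 [0.8 1.3 4.4] [ 0.176 -0.104 -0.012] 14.8
0.7 0.698 13.75 [0.6 1.8 5.1] [ 0.166 -0.138  0.048] 15.1
0.8 0.798 14.13 [1.6 0.7 5. ] [ 0.192 -0.143  0.042] 15.5
0.9 0.898 13.87 [0.1 0.3 4.8] [ 0.174 -0.145  0.077] 15.8
1.0 0.998 13.77 [0.1 1.  5.1] [ 0.118 -0.144  0.047] 16.2
1.1 1.098 13.88 [0.4 1.1 4.4] [ 0.147 -0.077  0.002] 16.5
1.18 1.176 13.59 [0.6 0.2 5.6] [ 0.07  -0.091  0.06 ] 16.9
```

View pics/s3.png

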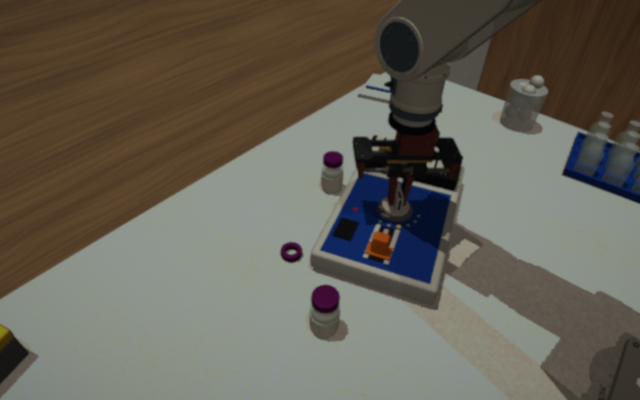

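View pics/w3.png

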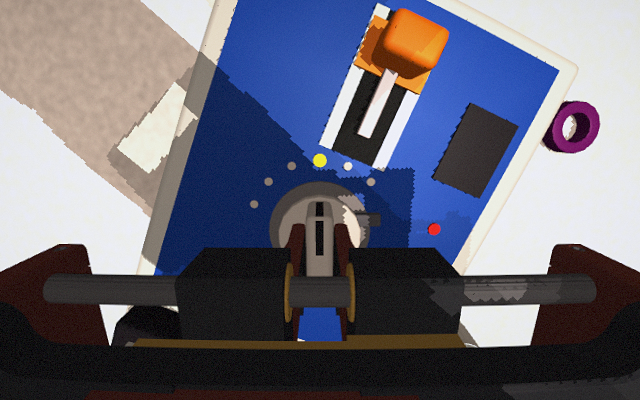

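The pointer (column 319.5) lines up with the yellow dot at (319.5,160), both bottles and the collar are standing in place, and the lock looks fully back. I'll check the lock numerically using the tongue tip and the brightest part of the grip's top face, then hand in.

```bash
python3 - <<'E'
from h import *
p=viewer.camera_params("wrist"); p['pose']=np.load("pics/w2pose.npy")
py=np.array([-np.sin(.329),np.cos(.329)]); A=np.array([542,-66.7])
f=lambda u,v:[(180+u/2.6,60+v/2.6)]
for n,u,v,z in (("tongue tip (66 if open)",364,276,61),("grip top far edge(125)",365,130,90),("near edge(105)",365,183,90),("dot(42.5)",324.5,326,50)):
    print(n,round(float((cast(p,f(u,v),z)[0,:2]-A)@py),1))
env.hold(.5); s=env.read_state(); print(s['time_s'],s['width'],np.round(s['force'],1))
t,_=look("top"); tp=viewer.camera_params("top")
for c in blobs(t,(140,90,50),(170,255,255),20): print("purple",np.round(cen(c),1))
E
```

```text
tongue tip (66 if open) 65.7
grip top far edge(125) 123.8
near edge(105) 104.7
dot(42.5) 41.8
17.5417 14.253446787443732 [1.  0.6 5. ]
purple [245.4 256.4]
purple [379. 154.]
purple [285.7 188.8]
purple [547.  148.6]
```

```bash
python3 -c "
from station import workorder; print(workorder.sign_off())"
```

```text
the job is handed in; nothing more can be done
None
```

I slid the transport lock to its end stop, then gripped the knob and turned it 1.178 rad clockwise to the third click. I handed the job in with the gripper still holding the knob there. It took about 17.5 s of the 51 s allowed; the hand-in reports no verdict.

- **Lock:** the arm hit the end stop twice. A picture taken after I released it put the tongue tip at y = 65.7 mm (66 expected when fully open). The grip's edges were at 104.7 and 123.8 mm (105 and 125 expected), so the lock is about 0.3–1.2 mm from its end stop, inside the 3 mm allowed.
- **Knob:** the gripper turned 1.176 rad, and the wrist view shows the pointer lined up with the yellow dot. The fingers read about 14 mm apart, the width of the bar, so they are still closed on it. I didn't measure the finger force itself.
- **Bottles and collar:** their positions in the top view match the start picture to about 0.1 pixel.
- **Disagreements:** the estimates of the knob's axis spread by about 3–5 mm. The outlier was the skirt circle, which also measured about 64 mm across instead of 52 mm, so I left it out. Sideways force while turning stayed under 2 N, so the centre I used was close enough.

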